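# Third hand: hold the wheel drive against the sprung jig stop

## Robot

A 6-joint arm with a two-finger parallel gripper is mounted at the origin on the work surface. World frame = base frame: x ahead of the robot, y to its left, z up, the work surface at z = 0. Lengths are in m, angles in degrees, forces in N, time in s.
With the tool pointing down it reaches from about 0.275 to 0.825 m from the base axis. Payload 5.2 kg.
Tool frame: the origin (TCP) lies at the very end of the fingers, on their centre line; the grasp point (between the pads) lies 19 mm behind it; z points along the fingers, x is the direction in which the jaws open and shut, and the axes are right-handed (so a half turn about z gives the same grasp; the last joint's range is limited). The gripper opens to 93 mm and grips with 3 to 60 N. Pads are 15 mm wide; open, the fingers measure 128 mm over their backs; the gripper's body (75 mm by 188 mm) begins 65 mm behind the grasp point.
Start: joints at [57.708, 14.817, 87.949, -0, 77.235, -11.62], TCP at [0.194, 0.515, 0.219] pointing down, gripper open.
Joint ranges: [-179.93, 179.93], [-52.35, 119.4], [10.71, 147.94], [-69.91, 249.91], [12.55, 155.21], [-178.61, 178.61]. Speed limits (degrees/s): [147.25, 147.25, 180, 180, 180, 180].

## Interface

Orientations are given as [roll, pitch, yaw] about the fixed x, y, z axes, in that order (R = Rz(yaw) Ry(pitch) Rx(roll)).
In Python, from workcell import env, observe, viewer gives the robot as it stands. Calls block until the motion is done:
- env.goto(position, orientation): joint-space move of the TCP to a pose.
- env.move_linear(position, orientation=None, v=0.15): straight line of the TCP; orientation=None keeps the orientation; v is the mean speed in m/s.
- env.move_joints(angles): joint-space move.
- env.gripper_open() and env.gripper_close(squeeze=None): open the fingers fully, or close them until they stop; squeeze is the grip in N (None keeps the last).
- env.dwell(seconds).
- env.inverse_kinematics(position, orientation): joint angles nearest the present ones, or None.
- observe(): the state.
- viewer.read_camera(name): name is "scene" or "side" or "wrist"; returns (picture, depth): 400x640x3 uint8, blue, green, red; 400x640 float32, m along the optical axis (not along the pixel's ray), 0 where there is no reading.
- viewer.camera_info(name): a dict with "vertical_fov" (degrees; the focal length in pixels is half the picture's height over the tangent of half this angle, whatever the lens; pixels are square), "cx", "cy" (the principal point, pixels), "R" (3x3) and "t" (3): a world point X has camera coordinates R X + t. Camera axes: x right, y down, z forward; pixel columns grow to the right and rows downward; lengths in m; the calibration is good to about 2 mm. A picture is of the moment at which its call begins: read the wrist's pose just before it. camera_info takes no time and is no camera call; for the wrist camera it gives the pose at the moment of the call.
A pose or a line that the arm cannot do raises env.MotionError and nothing moves.
- env.sign_off(): hands the job in, once; it reports no verdict.
The state is a dict: "t": time; "qpos": joint angles; "qd": joint speeds; "joint_efforts": joint torques, N m; "eef_pos": TCP position; "eef_rot": TCP orientation; "wrist_force": force on the tool from outside, world axes, zero at the start; "ft_torque": the same for the moment, N m; "width": finger opening in m.
Only numpy, scipy, OpenCV 4.12 (cv2) and the standard library are available. Lean on these libraries where they do the work, as an engineer would, in place of code of your own. Each camera call takes 0.05 s, during which the arm holds its last target. There are 200 camera calls.

## Task

Be my third hand while I tighten the screws of this floor-cleaner wheel drive (the flat black module with the grey hump): slide it along the bench, without lifting it, into the jig's corner, screw-head end towards the sprung stop plate and its side snug and flush along the fence. Press it lengthways against the stop plate until the plate is about halfway into its travel (the gap behind it half closed, about 10 N), never bottoming it, hold it steady there for a couple of seconds and finish still holding that push, without letting go. Leave the other things on the bench where they are.

Things in the scene. Friction and masses are not known exactly. Their poses are not given: they have to be found in the camera images.
- drive: Wheel drive to slide and hold, 0.25 to 0.45 kg: flat black housing 90 (x) x 70 (y) x 14 (z) mm with a grey hump in the middle and two steel screw heads on top at the nose (+x) end. A steel motor can (diameter 22, 25 mm up) lies behind the hump over the tail. Origin: centre of underside; x to the nose, z up. Starts within 0.5 rad of world x, nose away from the robot.
- drive_hump (a point): Centre of the top of the drive's hump, 45 mm above the drive's origin. The hump is 50 (x) x 30 (y) mm, upright-sided from 14 to 45 mm above the bench: grip it across its 30 mm.
- drive_nose (a point): Middle of the drive's nose face: 45 mm along +x from the drive's origin, 7 mm above its underside.
- jig: Aluminium jig fixed to the bench, up to 0.4 rad turned from world x; no floor, parts slide on the bench. Origin: on the bench in the inner corner, where the fence's face (y = 0) meets the stop plate's face at rest (x = 0). x is the pressing direction. The part belongs on the fence's -y side, entered from -x or -y. Fixed block behind the stop: 26 mm high, x 24 to 54, y -80 to 10 mm.
- fence_end (a point): Entry end of the jig's fence: on its face, on the bench, 110 mm along the jig's -x from the origin. The fence is a bar 12 mm high and 16 mm thick (jig y 0 to +16), reaching x = +30 mm. With the drive flush along it the drive's centre is at jig y = -35 mm.
- stop (a joint): Sprung steel stop plate of the jig: travel along the jig's +x in m, 0 at rest, 0.016 bottomed. Force on it = 3.2 N + 0.8 N per mm: 9.6 N at half travel (8 mm). The gap between plate and block behind it is 16 mm at rest and shrinks by the travel.
- stop_face (a point): Middle of the stop plate's face, moving with it: at rest at x = 0, y = -36, z = 8 mm in the jig's frame. The plate is 62 mm wide (y -67 to -5), 8 mm thick, its top 14.5 mm above the bench.
- battery: Bystander: battery pack, plain black slab 100 x 58 x 22 mm with a paper patch, no hump. Origin: centre of underside.
- screwdriver: Bystander: screwdriver about 170 mm long, lying on the bench.
- spool: Bystander: solder spool standing on its flange, diameter 56, height 30 mm. Origin: centre of underside.
- screw_dish: Bystander: small shallow steel dish, diameter 64, height 18 mm. Origin: centre of underside.
- mug: Bystander: white mug, diameter 80, height 85 mm. Origin: centre of underside.
- wheel: Bystander: rubber wheel lying flat, diameter 68, height 22 mm. Origin: centre of underside.
Not all that is in view belongs to the job. Leave any pink or purple look-alike of the drive alone.

How it is judged (in metres and radians):
On the way:
1. the drive, flat in the jig's corner and along the fence, is held against the stop plate by the robot with the plate about halfway in, for 1.5 s (y of drive in the frame of jig between -0.0395 and -0.033 m and angle between the x axis of drive and the x axis of jig, either way round below 0.07 rad and x of drive_nose in the frame of jig between 0.002 and 0.0145 m and height (world z) of drive below 0.004 m and angle between drive's own z axis and vertical below 0.06 rad and contact force between drive and stop between 6.2 and 13 N and value of joint stop between 0.004 and 0.012 m and contact force between any of the fingers, the arm and drive above 1 N), for 1.5 s.
At the end, for the whole second after the job is handed in: The robot is still pressing the drive: nose against the stop plate with 6.2 to 13 N and the plate 4 to 12 mm into its 16 mm travel, side within 4.5 mm of the fence and parallel to it within 0.07 rad, nose end to the stop, flat on the bench, at rest, the gripper or arm touching it (all of step 1 and linear speed of drive below 0.006 m/s); the arm keeps its last pose, push and grip.
It fails at once if the drive is lifted off the bench (more than 12 mm) or tipped (more than 0.25 rad) (height (world z) of drive above 0.012 m or angle between drive's own z axis and vertical above 0.25 rad).
It fails at once if the stop plate is bottomed (value of joint stop above 0.0156 m).
It fails at once if another thing on the bench is moved by more than 20 mm (distance of any of battery, screwdriver, spool, screw_dish, mug, wheel from where it was at the start of the episode above 0.02 m).
It also fails if it takes over 56 s, if anything falls off the work surface, if the arm or the gripper's body presses on something with over 40 N, if the wrist force passes 120 N, or if a joint passes its speed limit or range.

## Working session

There is one attempt and no reset: what is moved stays moved. The work goes in short steps, each a Python script; the robot and the scene stay as the last script left them, time stands still between calls to the robot, and variables do not carry over. Pictures are saved under pics/ and viewed, about 8 in all and at most 12, crops included, and the job is handed in when it is done.

```bash
ls; mkdir -p pics; cat > h.py <<'E'
import numpy as np, cv2
from workcell import env, observe, viewer
def cam(n):
    ci=viewer.camera_info(n); im,d=viewer.read_camera(n); return im,d,ci
def f(ci): return 200/np.tan(np.radians(ci["vertical_fov"])/2)
def cloud(d,ci):
    v,u=np.mgrid[:400,:640]; F=f(ci)
    P=np.stack([(u-ci["cx"])/F*d,(v-ci["cy"])/F*d,d],-1)
    return (P-np.array(ci["t"]))@np.array(ci["R"])
E
python3 - <<'E'
from h import *
for n in ["scene","side"]:
    im,d,ci=cam(n); np.savez(f"pics/{n}.npz",im=im,d=d,P=cloud(d,ci)); cv2.imwrite(f"pics/{n}.png",im); print({k:np.round(v,3).tolist() for k,v in ci.items() if not isinstance(v,str)})
print(observe())
E
```

```text
pics
{'vertical_fov': 50.826, 'cx': 324.22, 'cy': 208.033, 'R': [[-0.857, 0.515, 0.018], [0.342, 0.595, -0.728], [-0.386, -0.617, -0.686]], 't': [0.417, -0.12, 1.421]}
{'vertical_fov': 57.503, 'cx': 320.031, 'cy': 199.341, 'R': [[0.856, -0.517, -0.008], [-0.285, -0.459, -0.842], [0.431, 0.723, -0.54]], 't': [-0.435, 0.191, 0.784]}
{'t': 0.1, 'qpos': array([ 5.77074003e+01,  1.48529553e+01,  8.80036471e+01,  1.05484638e-03,
        7.72365146e+01, -1.16185079e+01]), 'qd': array([-0.02252914, -0.1112865 , -0.12022443,  0.03335368,  0.05928208,
       -0.03253758]), 'joint_efforts': array([ 2.24843985e-03, -4.38211548e+01, -2.84643245e+01,  7.21455202e-02,
        3.61071120e-02, -5.40734766e-05]), 'eef_pos': array([0.19387158, 0.51417074, 0.21792898]), 'eef_rot': array([-1.79980239e+02,  9.10019762e-02,  6.93256900e+01]), 'wrist_force': array([-0.52173956,  0.12435838,  0.42122281]), 'ft_torque': array([ 0.01460735, -0.00872587,  0.01622917]), 'width': 0.09287959602977892}
```

View pics/scene.png

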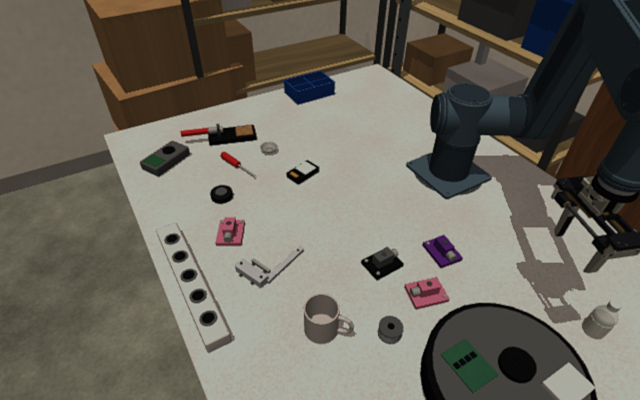

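View pics/side.png

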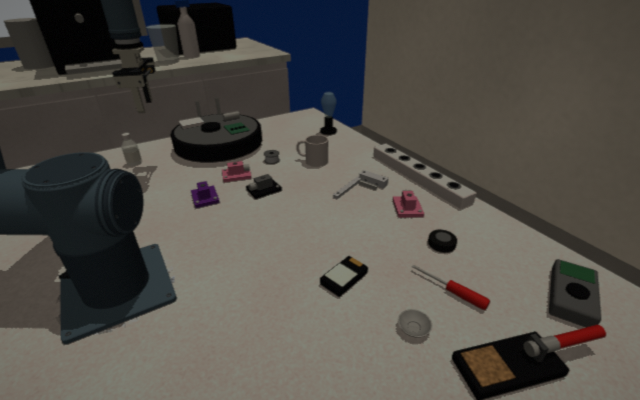

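The scene view shows the black drive with its grey hump at (382,262). Possible look-alikes are pink at (427,292), pink at (230,231), purple at (442,250) and the battery at (303,171). I choose the black one. The jig is at (265,268), with the fence running from about (302,248) to the stop and block at (250,270).

```bash
python3 - <<'E'
from h import *
z=np.load("pics/scene.npz");P=z["P"]
for n,(u,v) in dict(drive=(382,266),hump=(386,254),purple=(442,250),pink1=(427,292),pink2=(230,231),fence_end=(302,249),block=(250,272),fencestop=(270,275),spool=(391,330),mug=(322,320),wheel=(221,193)).items(): print(n,(u,v),P[v,u].round(3))
# look from above
p=P[262,382]; 
import itertools
c=np.array([0.42,0.10]); 
d=P[254,386][:2]; j=P[270,262][:2]; m=(d+j)/2; print(m)
ci=viewer.camera_info("wrist"); R=np.array(ci["R"]); print("camC",(-R.T@ci["t"]).round(3),"fwd",R[2].round(2),"right",R[0].round(2))
for yaw in (0,90,-90,180):
  for z_ in (.25,.3,.35): print(yaw,z_,env.inverse_kinematics([d[0]-0.0,d[1],z_],[180,0,yaw]) is not None, env.inverse_kinematics([m[0],m[1],z_],[180,0,yaw]) is not None)
E
```

```text
drive (382, 266) [0.447 0.226 0.022]
hump (386, 254) [0.428 0.213 0.046]
purple (442, 250) [0.28  0.268 0.031]
pink1 (427, 292) [0.408 0.353 0.036]
pink2 (230, 231) [ 0.744 -0.074  0.037]
fence_end (302, 249) [0.595 0.063 0.013]
block (250, 272) [0.751 0.076 0.027]
fencestop (270, 275) [0.709 0.101 0.015]
spool (391, 330) [0.544 0.388 0.029]
mug (322, 320) [0.658 0.275 0.006]
wheel (221, 193) [ 0.705 -0.249  0.025]
[0.57160616 0.13849467]
camC [0.123 0.542 0.383] fwd [ 0.26 -0.1  -0.96] right [ 0.35  0.94 -0.  ]
0 0.25 True True
0 0.3 True True
0 0.35 True True
90 0.25 True True
90 0.3 True True
90 0.35 True True
-90 0.25 True True
-90 0.3 True True
-90 0.35 True True
180 0.25 True True
180 0.3 True True
180 0.35 True True
```

```bash
python3 - <<'E'
from h import *
for n,p in [("wd",[.42,.215,.20]),("wj",[.63,.08,.25])]:
    env.goto(p,[180,0,90]); env.dwell(.3)
    im,d,ci=cam("wrist"); np.savez(f"pics/{n}.npz",im=im,d=d,P=cloud(d,ci)); cv2.imwrite(f"pics/{n}.png",im)
print(observe()["t"])
E
```

```text
3.2
```

View pics/wd.png

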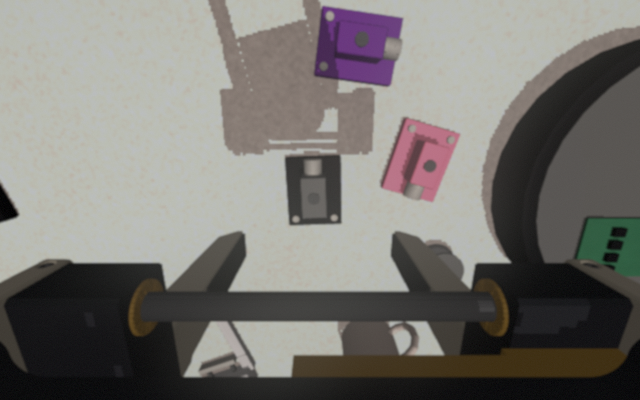

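View pics/wj.png

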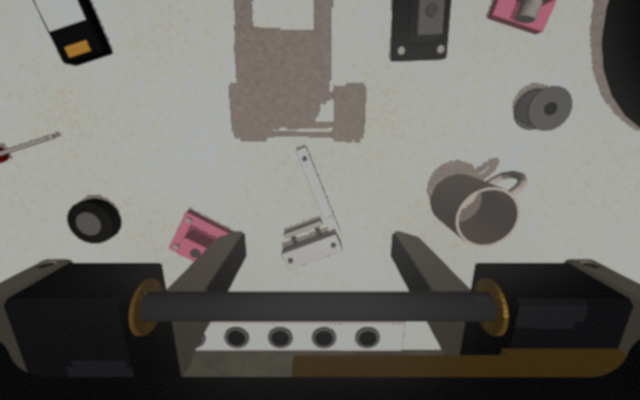

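The close crop (wd) shows the black drive at (314,190). Its screw heads are at (296,218) and (334,218), away from the robot, and the can is behind at (313,166). The jig view (wj) shows the fence from (303,150) to (335,225) and the block at (310,248).

```bash
python3 - <<'E'
from h import *
def rect(Q):
    r=cv2.minAreaRect((Q[:,:2]*1000).astype(np.float32)); return np.round(r[0],1),np.round(r[1],1),round(r[2],1),len(Q)
z=np.load("pics/wd.npz");P=z["P"]
S=P[140:240,270:360].reshape(-1,3)
print("table z",np.median(P[165:235,235:275,2]))
for a,b in[(.009,.06),(.009,.018),(.042,.05)]: print(a,b,rect(S[(S[:,2]>a)&(S[:,2]<b)]))
z=np.load("pics/wj.npz");P=z["P"]
print("table z",np.median(P[150:200,345:395,2]))
S=P[140:275,270:345].reshape(-1,3)
for a,b in[(.009,.0132),(.0132,.018),(.022,.03)]: 
    Q=S[(S[:,2]>a)&(S[:,2]<b)]; print(a,b,rect(Q),Q.mean(0).round(4))
for (u,v) in [(303,158),(318,190),(330,215),(307,238),(310,250)]: print(u,v,P[v,u].round(4))
im=cv2.resize(z["im"][135:280,255:365],None,fx=5,fy=4,interpolation=cv2.INTER_CUBIC); cv2.imwrite("pics/wjc.png",im)
E
```

```text
table z -0.0010524278451834275
0.009 0.06 (array([434.5, 210.6]), array([89.9, 70.1]), 2.2, 3696)
0.009 0.018 (array([434.5, 210.6]), array([89.9, 70.1]), 2.2, 2312)
0.042 0.05 (array([434.5, 210.6]), array([50.1, 29.9]), 2.2, 1006)
table z -0.0011621935863860033
0.009 0.0132 (array([688.7,  52. ]), array([171.5,  93.6]), 21.7, 1204) [0.6695 0.0768 0.011 ]
0.0132 0.018 (array([676.6,  62.1]), array([140.3,  91.9]), 7.1, 185) [0.7203 0.0627 0.0145]
0.022 0.03 (array([748.8,  71.6]), array([30.5, 89.7]), 21.9, 1073) [0.7478 0.072  0.0249]
303 158 [0.6079 0.0597 0.0117]
318 190 [0.6551 0.081  0.0104]
330 215 [0.694  0.0992 0.0101]
307 238 [ 0.7368  0.0636 -0.0013]
310 250 [0.7447 0.069  0.0253]
```

View pics/wjc.png

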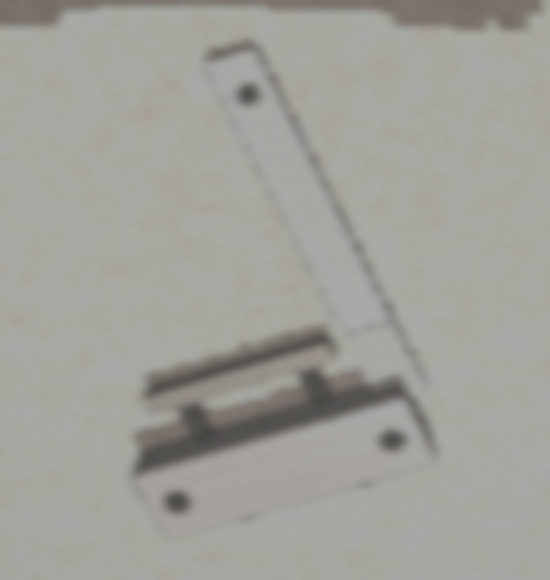

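```bash
python3 - <<'E'
from h import *
z=np.load("pics/wj.npz");P=z["P"]
for (u,v) in [(75,40),(95,50),(105,55)]: print("batt",P[v,u].round(3))
S=P[140:275,270:350].reshape(-1,3)
def J(yaw,O): 
    c,s=np.cos(yaw),np.sin(yaw); R=np.array([[c,-s],[s,c]]); return (S[:,:2]-O)@R
yaw=np.radians(21.8); O=np.array([.6996,.0896])
for it in range(3):
    q=J(yaw,O); m=(S[:,2]>.008)&(S[:,2]<.016)&(q[:,0]>-.1)&(q[:,0]<-.01)&(q[:,1]>-.005)&(q[:,1]<.022)
    xs=np.arange(-.095,-.015,.01); lo=[];hi=[]
    for x in xs:
        k=m&(abs(q[:,0]-x)<.005); lo.append(q[k,1].min());hi.append(q[k,1].max())
    print(np.round(np.polyfit(xs,lo,1),4),np.round(np.polyfit(xs,hi,1),4)); yaw+=np.arctan((np.polyfit(xs,lo,1)[0]+np.polyfit(xs,hi,1)[0])/2)
q=J(yaw,O); f_=(S[:,2]>.008)&(S[:,2]<.016)&(q[:,1]>0)&(q[:,1]<.016); print("yaw",np.degrees(yaw),"fence xmin",q[f_,0].min())
k=(S[:,2]>.0125)&(S[:,2]<.018)&(q[:,1]>-.06)&(q[:,1]<-.01)&(q[:,0]<.015); print("plate x",np.percentile(q[k,0],[2,50,98]))
k=(S[:,2]>.022); print("block",np.percentile(q[k],[1,99],axis=0))
# grasp
X,Y,a=.4345,.2106,2.2
env.goto([X,Y,.12],[180,0,90+a]); env.move_linear([X,Y,.019],v=.08); env.dwell(.3)
o=observe(); print(o["t"],o["eef_pos"],o["eef_rot"],o["wrist_force"])
env.gripper_close(squeeze=20); o=observe(); print(o["t"],o["eef_pos"],o["width"],o["wrist_force"],o["qpos"])
E
```

```text
batt [ 0.461 -0.221  0.022]
batt [ 0.472 -0.199  0.022]
batt [ 0.475 -0.196  0.008]
[0.0025 0.0002] [-0.0011  0.0159]
[0.0018 0.0002] [-0.0018  0.0159]
[0.0018 0.0002] [-0.0018  0.0159]
yaw 21.839178140992264 fence xmin -0.10967109157327035
plate x [0.00012469 0.00392089 0.007819  ]
block [[-0.13911332 -0.07822477]
 [ 0.05331895  0.04685266]]
5.9583 [0.43462686 0.21063306 0.0192582 ] [ 1.79973114e+02 -4.19747042e-03  9.22033498e+01] [0.24037798 0.97947938 0.07755481]
6.9583 [0.4345164  0.21053117 0.01900638] 0.029633437279705875 [-0.28460449 -0.97278232 -0.23680519] [ 1.25884642e+01  2.16474082e+01  1.10942448e+02 -6.63818985e-03
  4.74095228e+01 -7.96083449e+01]
```

```bash
cat >> h.py <<'E'
O=np.array([.6996,.0896]); JY=np.radians(21.84); RJ=np.array([[np.cos(JY),-np.sin(JY)],[np.sin(JY),np.cos(JY)]])
Z=.019
def jm(x,y,yaw=0,v=.06):
    p=O+RJ@np.array([x,y]); env.move_linear([p[0],p[1],Z],[180,0,111.84+yaw],v=v)
def rep(t=""):
    o=observe(); e=RJ.T@(o["eef_pos"][:2]-O)*1000; F=o["wrist_force"]; Fj=RJ.T@F[:2]
    print(t,"t%.2f jig x%.2f y%.2f z%.2f yaw%.2f Fj %.2f %.2f Fz%.2f w%.2f"%(o["t"],e[0],e[1],o["eef_pos"][2]*1000,o["eef_rot"][2]-111.84,Fj[0],Fj[1],F[2],o["width"]*1000),"tq",o["ft_torque"].round(2)); return e,Fj
E
python3 - <<'E'
from h import *
env.move_linear([.470,.06,Z],[180,0,102],v=.08); rep()
jm(-.170,-.039); rep()
jm(-.100,-.037); rep()
jm(-.052,-.0365,v=.03); env.dwell(.2); rep()
env.dwell(.1)
im,d,ci=cam("wrist"); np.savez("pics/w3.npz",im=im,d=d,P=cloud(d,ci))
im2,d2,c2=cam("scene"); np.savez("pics/s3.npz",im=im2,d=d2,P=cloud(d2,c2))
big=cv2.resize(im2[215:305,210:340],(650,450),interpolation=cv2.INTER_CUBIC); cv2.imwrite("pics/s3.png",big)
E
```

```text
t9.04 jig x-224.23 y57.95 z18.98 yaw-9.81 Fj -0.81 -0.14 Fz0.43 w29.87 tq [ 0.05  0.16 -0.03]
 t11.04 jig x-170.08 y-38.93 z19.01 yaw0.01 Fj -1.90 4.23 Fz5.28 w29.83 tq [ 0.48  0.61 -0.01]
 t12.36 jig x-99.28 y-36.96 z19.04 yaw0.01 Fj -2.59 1.15 Fz3.43 w29.85 tq [-0.12  0.49  0.07]
 t14.31 jig x-52.37 y-36.54 z19.05 yaw-0.01 Fj -6.03 0.96 Fz4.54 w29.79 tq [-0.26  0.71 -0.02]
```

View pics/s3.png

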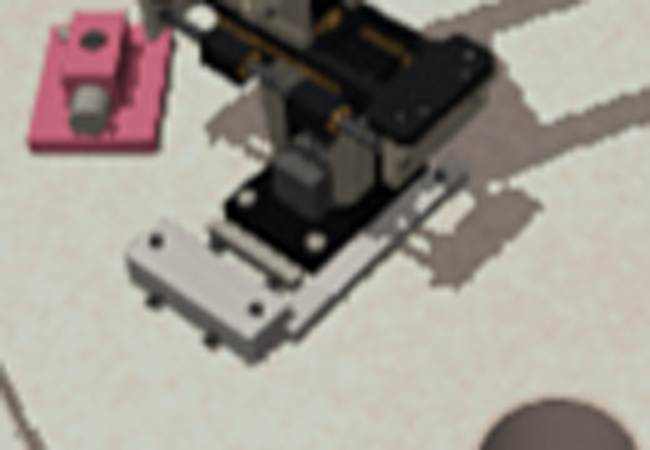

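The nose now sits a few mm short of the plate, at about (270,240) in the crop, and the side lies along the fence. Next I measure the drive's pose in the jig frame.

```bash
cat >> h.py <<'E'
def meas(P,tag=""):
    Q=P.reshape(-1,3); q=np.c_[(Q[:,:2]-O)@RJ*1000,Q[:,2]*1000]
    b=(q[:,0]>-25)&(q[:,0]<60)&(q[:,1]>-90)&(q[:,1]<15)&(q[:,2]>3)&(q[:,2]<60); q=q[b]
    n=(q[:,2]>12.2)&(q[:,2]<17)
    for y in (-60,-50,-40,-30,-20,-10):
        k=n&(abs(q[:,1]-y)<3); h=np.sort(q[k,0]); g=np.where(np.diff(h)>2.5)[0]
        print(tag,y,len(h),"segments",[ (round(a,1),round(c,1)) for a,c in zip(h[np.r_[0,g+1]],h[np.r_[g,len(h)-1]])] if len(h) else "")
    k=q[:,2]>22; k&=q[:,0]>15; 
    if k.sum(): print("block x",np.percentile(q[k,0],[2,98]).round(1))
    k=n&(q[:,0]<-8); print("drive y max",np.percentile(q[k,1],[98,100]).round(1) if k.any() else None)
E
python3 - <<'E'
from h import *
for n in ("w3","s3"): meas(np.load(f"pics/{n}.npz")["P"],n)
rep()
E
```

```text
w3 -60 40 segments [(np.float64(22.7), np.float64(25.0))]
w3 -50 44 segments [(np.float64(22.5), np.float64(25.0))]
w3 -40 40 segments [(np.float64(23.1), np.float64(24.9))]
w3 -30 38 segments [(np.float64(22.6), np.float64(25.0))]
w3 -20 65 segments [(np.float64(-24.9), np.float64(-14.2)), (np.float64(23.5), np.float64(25.4))]
w3 -10 37 segments [(np.float64(22.8), np.float64(25.1))]
block x [23.1 29. ]
drive y max [-16.7 -16.7]
s3 -60 15 segments [(np.float64(-24.4), np.float64(-24.4)), (np.float64(-20.2), np.float64(-17.8)), (np.float64(-14.8), np.float64(-11.3)), (np.float64(-8.3), np.float64(-8.3)), (np.float64(0.1), np.float64(5.3)), (np.float64(51.3), np.float64(52.6))]
s3 -50 12 segments [(np.float64(-23.0), np.float64(-23.0)), (np.float64(-18.6), np.float64(-12.4)), (np.float64(-1.4), np.float64(-1.4)), (np.float64(1.9), np.float64(3.5)), (np.float64(6.4), np.float64(6.4)), (np.float64(51.7), np.float64(52.3))]
s3 -40 17 segments [(np.float64(-23.4), np.float64(-20.9)), (np.float64(-17.9), np.float64(-16.7)), (np.float64(-13.8), np.float64(-9.5)), (np.float64(-0.7), np.float
[... 238 characters left out ...]
), np.float64(-11.5)), (np.float64(1.0), np.float64(6.3)), (np.float64(50.8), np.float64(52.4))]
s3 -20 11 segments [(np.float64(-18.4), np.float64(-18.0)), (np.float64(-15.1), np.float64(-15.1)), (np.float64(-12.3), np.float64(-11.7)), (np.float64(1.2), np.float64(1.2)), (np.float64(4.1), np.float64(6.0)), (np.float64(51.2), np.float64(53.6))]
s3 -10 15 segments [(np.float64(-24.6), np.float64(-22.8)), (np.float64(-18.5), np.float64(-18.5)), (np.float64(-15.4), np.float64(-9.0)), (np.float64(-1.5), np.float64(5.3)), (np.float64(50.4), np.float64(51.9))]
block x [23.1 51.8]
drive y max [ 9.6 11. ]
 t14.51 jig x-52.41 y-36.50 z19.02 yaw-0.01 Fj -5.55 -0.12 Fz4.78 w30.11 tq [-0.26  0.74 -0.02]
```

```bash
python3 - <<'E'
from h import *
env.gripper_close(squeeze=35); rep("grip")
jm(-.050,-.0350,v=.01); rep()
for x in (-48,-46,-45,-44,-43,-42,-41,-40):
    jm(x/1000,-.0348,v=.015); env.dwell(.1); e,F=rep(x)
    if F[0]<-16: break
E
```

```text
grip t14.72 jig x-52.41 y-36.48 z19.02 yaw-0.01 Fj -5.01 0.65 Fz4.83 w29.99 tq [-0.3   0.75  0.01]
 t15.12 jig x-49.72 y-35.35 z19.03 yaw-0.00 Fj -3.24 -1.76 Fz2.46 w29.78 tq [-0.44  0.45  0.02]
-48 t15.51 jig x-48.37 y-35.12 z19.04 yaw-0.01 Fj -5.04 -2.60 Fz5.20 w29.99 tq [-0.62  0.53  0.  ]
-46 t15.89 jig x-46.66 y-35.12 z19.05 yaw-0.01 Fj -5.82 -1.66 Fz5.30 w29.53 tq [-0.64  0.71 -0.03]
-45 t16.24 jig x-45.89 y-35.12 z19.04 yaw-0.00 Fj -6.64 -2.42 Fz5.47 w29.53 tq [-0.73  0.82 -0.07]
-44 t16.59 jig x-45.02 y-35.08 z19.04 yaw-0.01 Fj -7.13 -1.17 Fz4.98 w29.91 tq [-0.75  0.89 -0.1 ]
-43 t16.94 jig x-44.95 y-35.09 z19.10 yaw-0.00 Fj -10.40 -2.87 Fz8.47 w29.85 tq [-0.92  1.3  -0.08]
-42 t17.29 jig x-44.63 y-35.09 z19.14 yaw-0.00 Fj -11.80 -2.64 Fz9.25 w29.45 tq [-1.05  1.66 -0.06]
-41 t17.64 jig x-43.88 y-35.10 z19.16 yaw0.00 Fj -13.65 -2.85 Fz10.04 w29.69 tq [-1.14  1.75 -0.04]
-40 t17.99 jig x-43.18 y-35.06 z19.18 yaw0.00 Fj -13.72 -2.54 Fz11.30 w29.49 tq [-1.21  1.92 -0.11]
```

```bash
python3 - <<'E'
from h import *
x=-39
while True:
    jm(x/1000,-.0348,v=.015); env.dwell(.1); e,F=rep(x)
    if e[0]>-38.3 or F[0]<-25 or x>=-33: break
    x+=1
im,d,ci=cam("wrist"); np.savez("pics/w4.npz",im=im,d=d,P=cloud(d,ci))
im2,d2,c2=cam("scene"); np.savez("pics/s4.npz",im=im2,d=d2,P=cloud(d2,c2))
a=cv2.resize(im2[235:295,225:315],(720,480),interpolation=cv2.INTER_CUBIC); cv2.imwrite("pics/s4.png",a)
cv2.imwrite("pics/w4.png",im)
E
```

```text
-39 t18.34 jig x-42.42 y-35.09 z19.21 yaw0.01 Fj -14.26 -3.18 Fz10.98 w29.65 tq [-1.26  1.98 -0.02]
-38 t18.69 jig x-41.72 y-35.06 z19.21 yaw0.01 Fj -15.51 -2.62 Fz11.26 w29.56 tq [-1.37  2.16 -0.08]
-37 t19.04 jig x-40.98 y-35.08 z19.26 yaw0.01 Fj -16.64 -2.80 Fz11.46 w29.58 tq [-1.42  2.27 -0.11]
-36 t19.39 jig x-40.24 y-35.10 z19.25 yaw0.01 Fj -17.08 -2.31 Fz13.42 w29.89 tq [-1.42  2.41  0.03]
-35 t19.74 jig x-39.51 y-35.08 z19.28 yaw0.01 Fj -17.91 -2.55 Fz14.53 w29.92 tq [-1.56  2.48 -0.02]
-34 t20.09 jig x-38.82 y-35.06 z19.25 yaw0.01 Fj -18.75 -3.73 Fz14.73 w29.82 tq [-1.58  2.66 -0.06]
-33 t20.44 jig x-38.07 y-35.06 z19.30 yaw0.01 Fj -20.32 -1.89 Fz15.04 w29.78 tq [-1.67  2.83 -0.04]
```

View pics/s4.png

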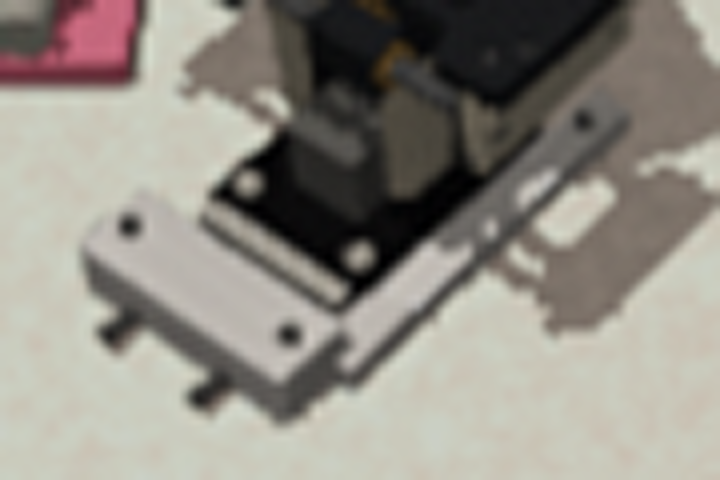

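View pics/w4.png

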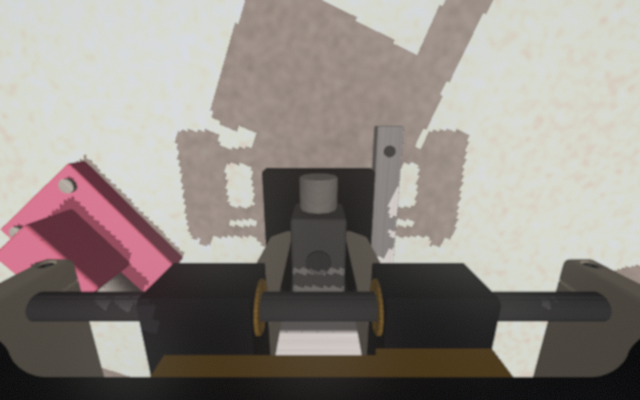

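The plate is visibly pushed towards the block at about (275,255) and the drive is flush along the fence. Next I measure the tail edge and the side edge from the wrist depth.

```bash
cat >> h.py <<'E'
def tail(P):
    Q=P.reshape(-1,3); q=np.c_[(Q[:,:2]-O)@RJ*1000,Q[:,2]*1000]
    k=(q[:,2]>9)&(q[:,2]<18)&(q[:,0]>-100)&(q[:,0]<-62)&(q[:,1]>-80)&(q[:,1]<-1.5); q=q[k]
    T=[np.percentile(q[abs(q[:,1]-y)<3,0],1) for y in (-65,-60,-55,-15,-10,-5)]
    print("tail x",np.round(T,1)); print("y lo",[round(q[abs(q[:,0]-x)<3,1].min(),1) for x in (-78,-72,-67)],"y hi",[round(q[abs(q[:,0]-x)<3,1].max(),1) for x in (-78,-72,-67)])
    for x,y in((-80,-60),(-68,-60),(-80,-10),(-68,-10)):
        k=np.hypot(q[:,0]-x,q[:,1]-y)<3; print("z at",x,y,np.median(q[k,2]).round(2) if k.any() else None,end="; ")
    print()
def plate(P):
    Q=P.reshape(-1,3); q=np.c_[(Q[:,:2]-O)@RJ*1000,Q[:,2]*1000]
    k=(q[:,1]>-62)&(q[:,1]<-8)&(q[:,0]>-8)&(q[:,0]<58); h=q[k]
    for x in range(-8,58,2):
        z=h[(h[:,0]>=x)&(h[:,0]<x+2),2]; print(x,len(z),np.percentile(z,[10,50,90]).round(0) if len(z) else "",end=" | ")
    print()
E
python3 - <<'E'
from h import *
tail(np.load("pics/w4.npz")["P"]); plate(np.load("pics/s4.npz")["P"])
rep()
E
```

```text
tail x [-83.3 -83.3 -83.3 -83.3 -83.2 -83.3]
y lo [np.float64(-70.1), np.float64(-69.7), np.float64(-70.1)] y hi [np.float64(-1.5), np.float64(-1.7), np.float64(-1.5)]
z at -80 -60 13.28; z at -68 -60 13.26; z at -80 -10 13.43; z at -68 -10 13.24; 
-8 114 [110. 239. 419.] | -6 130 [122. 240. 414.] | -4 185 [111. 247. 407.] | -2 204 [122. 257. 344.] | 0 240 [225. 291. 382.] | 2 108 [ 14. 286. 410.] | 4 49 [ 14. 338. 414.] | 6 32 [ 14. 385. 415.] | 8 33 [ 13. 288. 411.] | 10 40 [  8. 151. 410.] | 12 33 [  9.  15. 403.] | 14 8 [389. 403. 417.] | 16 6 [395. 401. 411.] | 18 6 [401. 412. 415.] | 20 4 [138. 407. 413.] | 22 15 [ 24.  26. 407.] | 24 15 [ 25.  28. 399.] | 26 19 [ 24.  27. 381.] | 28 24 [ 24.  27. 396.] | 30 13 [ 23.  26. 315.] | 32 14 [24. 26. 27.] | 34 15 [24. 26. 27.] | 36 10 [25. 26. 27.] | 38 10 [25. 26. 27.] | 40 17 [24. 25. 28.] | 42 13 [24. 25. 27.] | 44 13 [22. 25. 27.] | 46 13 [24. 25. 27.] | 48 16 [23. 25. 27.] | 50 69 [ 0. 15. 25.] | 52 33 [-1. 12. 22.] | 54 16 [-2. -0. 10.] | 56 10 [-1.  1. 12.] | 
 t20.54 jig x-38.08 y-35.09 z19.29 yaw0.01 Fj -19.94 -3.08 Fz15.75 w29.65 tq [-1.67  2.79 -0.06]
```

```bash
python3 - <<'E'
from h import *
jm(-.0314,-.0348,v=.015); env.dwell(.3); rep()
im,d,ci=cam("wrist"); tail(cloud(d,ci))
env.dwell(2.5); rep()
im,d,ci=cam("wrist"); tail(cloud(d,ci))
E
```

```text
t21.10 jig x-36.82 y-35.09 z19.30 yaw0.01 Fj -20.37 -2.69 Fz15.95 w30.02 tq [-1.71  2.98 -0.08]
tail x [-82.  -82.1 -82.  -82.  -82.  -82. ]
y lo [np.float64(-70.2), np.float64(-69.6), np.float64(-70.0)] y hi [np.float64(-1.5), np.float64(-1.5), np.float64(-1.5)]
z at -80 -60 13.23; z at -68 -60 13.19; z at -80 -10 13.25; z at -68 -10 13.39; 
 t23.65 jig x-36.79 y-35.11 z19.32 yaw0.01 Fj -20.47 -2.17 Fz15.69 w29.52 tq [-1.65  2.91 -0.03]
tail x [-82.1 -82.1 -82.1 -81.9 -82.  -82. ]
y lo [np.float64(-69.9), np.float64(-69.8), np.float64(-69.9)] y hi [np.float64(-1.5), np.float64(-1.7), np.float64(-1.6)]
z at -80 -60 13.09; z at -68 -60 13.25; z at -80 -10 13.05; z at -68 -10 13.26;
```

```bash
python3 -c "
from h import *
print(env.sign_off()); rep()"
```

```text
the job is handed in; nothing more can be done
None
the job is handed in; nothing more can be done
```

The drive is in the jig's corner, pressed against the stop plate and still gripped; the job is handed in. I gripped the black drive across its hump, slid it along the bench around the fence end and pressed it in. I held it for about 2.5 s before handing in, and it showed no visible movement over that time.

**Position:** the last wrist-camera check put the nose about 8.0 mm past the plate's rest position, about half travel. The drive's centre was at jig y ≈ -35 mm, parallel to the fence and flat on the bench.

**Force:** the plate should be pushing back with about 9.6 N, worked out from its travel and spring rate, since I could not measure it directly. The wrist read about 20 N along the push. I put the extra down to bench friction, because the gripper was also pressing down with about 16 N.

**Not checked:** I did not re-measure the other things on the bench. I kept the path clear of them and saw no sign of contact.

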